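# Charge the crucible with brass slugs

### The arm

A 7-joint arm with a two-finger parallel gripper is mounted at the origin on the work surface. World frame = base frame: x ahead of the robot, y to its left, z up, the work surface at z = 0. Lengths are in m, angles in rad, forces in N, time in s.
With the tool pointing down it reaches from about 0.4 to 0.875 m from the base axis. Payload 19.3 kg.
Tool frame: the origin (TCP) lies between the finger pads; the fingertips stand 11 mm ahead of it and the grasp point (between the pads) lies 8 mm behind it; z points along the fingers, y is the direction in which the jaws open and shut (so a half turn about z gives the same grasp; the last joint's range is limited). The gripper opens to 85 mm and grips with 20 to 120 N. Pads are 22 mm wide; open, the fingers measure 114 mm over their backs; the gripper's body (76 mm by 85 mm) begins 54 mm behind the grasp point. The pads swing forward as they close: fully open they stand 13 mm farther back than shut.
Start: joints at [1.198, 0.521, -0.036, 1.599, 0.021, 1.021, -0.113], TCP at [0.186, -0.597, 0.242] pointing down, gripper open.
Joint ranges: [-2.91, 2.91], [-0.3, 2.13], [-1.5, 1.42], [0.17, 2.43], [-1.26, 4.41], [0.16, 1.93], [-2.52, 2.52]. Speed limits (rad/s): [1.89, 1.89, 2.39, 2.39, 3.01, 3.01, 3.01].

### API

Orientations are given as a rotation vector (axis times angle).
In Python, from station import * gives the robot as it stands.
- The arm moves only by the tool play_rows, never from a script. Its argument "steps" is text: rows parted by semicolons, each of 7 numbers parted by spaces: the turn, a rotation vector about the tool's x, y, z in degrees, then the shift along the tool's x, y, z in m, then the opening, from 0 (shut) to 1 (fully open). In form: rx ry rz tx ty tz fingers; .... A call has 1 to 20 rows; each row is the pose to reach, as a shift and turn from the pose commanded when the call began, along the tool's axes at that moment; what a row does not reach only later rows make up. A row lasts 1/8 s, in which the tool goes at most 62.5 mm and 10.7 degrees, less where a joint would pass 70% of its speed; a pose out of reach is approached as far as the arm can. A call with a gripper value outside its range is refused whole. The fingers move at their own pace and stop on an object; "newtons" is the grip in N (left out, the last holds). Time passes only in rows, so rows that repeat a pose let the fingers close. It gives the time, the measured TCP pose, the force and the opening at its end, in the units of the state.
- state(): the state, without advancing time (a new reading comes with each control period).
- capture(name): name is "side" or "top"; returns the picture (420x560x3 uint8, blue, green, red); there is no depth.
- camera_info(name): a dict with "mtx" (3x3 intrinsics, pixels), "rvec" (rotation vector, rad) and "tvec" (3), from world to camera coordinates, as OpenCV has them. Camera axes: x right, y down, z forward; pixel columns grow to the right and rows downward; lengths in m; the calibration is good to about 2 mm. A picture is of the moment at which its call begins. camera_info takes no time and is no camera call.
- close_job(): hands the job in, once; it reports no verdict.
The state is a dict: "time": time; "q": joint angles; "joint_vel": joint speeds; "effort": joint torques, N m; "eef_pos": TCP position; "tcp_rot": TCP orientation; "force": force on the tool from outside, world axes, zero at the start; "ft_torque": the same for the moment, N m; "opening": finger opening in m.
Only numpy, scipy, OpenCV 4.12 (cv2) and the standard library are available. Lean on these libraries where they do the work, as an engineer would, in place of code of your own. Each camera call takes 0.05 s, during which the arm holds its last target. There are 200 camera calls.

### The job

With the hand scoop, scoop brass slugs out of the grey stock tray and tip at least four of the six into the white crucible, in as many trips as you need; touch the slugs only with the scoop, and leave none lying in the scoop or on the bench: those not in the crucible stay in the tray. Then stand the scoop level, on the flat of its pan, with the pan in the middle of the round red mat, and let go. Do not disturb the other tools and the jar on the bench.

Things in the scene. Friction and masses are not known exactly. Their poses are not given: they have to be found in the camera images.
- scoop: loose steel hand scoop standing level on its flat pan, about 130 g. Origin: centre of the pan's underside; +x to the open front lip, z up. Pan 80 mm long, 76 wide, sheet 1.6 thick; side walls 24 mm high (14 over the front 18 mm), back wall (x -40) 35 high. Handle: level dark wooden bar 16 mm wide (y), z 56 to 80, x -130 to -20, above the pan's back and behind it
- scoop_grip (a point): point on the scoop handle's mid height to pinch across its 16 mm width, at x -55, z 68 mm in the scoop's frame; axes as the scoop's
- scoop_lip (a point): middle of the lower edge of the scoop's front lip, at x +40, z 0 in the scoop's frame
- tray: fixed grey open stock tray, 250 mm (x) by 104 mm (y) outside, 35 mm high, walls and floor 4 mm thick (inside 242 by 96 mm, floor top at z 4). Origin: centre of its underside; x along its length, away from the robot. Its far end is a ramp, rising at 40 degrees from the floor at x +84 mm to z 35 at x +121, then a back wall up to z 61. The slugs start between x -20 and +70 mm, the near part is empty
- slug0: brass slug, a chunky round button 19 mm in diameter and 15 mm thick with rounded edges, about 32 g, starting flat in the tray. Origin at its centre
- slug1: brass slug, a chunky round button 19 mm in diameter and 15 mm thick with rounded edges, about 32 g, starting flat in the tray. Origin at its centre
- slug2: brass slug, a chunky round button 19 mm in diameter and 15 mm thick with rounded edges, about 32 g, starting flat in the tray. Origin at its centre
- slug3: brass slug, a chunky round button 19 mm in diameter and 15 mm thick with rounded edges, about 32 g, starting flat in the tray. Origin at its centre
- slug4: brass slug, a chunky round button 19 mm in diameter and 15 mm thick with rounded edges, about 32 g, starting flat in the tray. Origin at its centre
- slug5: brass slug, a chunky round button 19 mm in diameter and 15 mm thick with rounded edges, about 32 g, starting flat in the tray. Origin at its centre
- crucible: fixed round white crucible on a terracotta base of 132 mm diameter. Origin: centre of the underside, z up; rim at z 85 mm, 120 mm outer and 110 mm inner diameter at the rim, wall 5 mm, narrowing to about 80 mm inside at the floor, which is at z 24 mm
- crucible_mid (a point): middle of the crucible's hollow, 30 mm above its inner floor and 31 mm below the rim
- mat: fixed round red mat, 140 mm in diameter, 4 mm thick. Origin: centre of its underside
- pliers: red-handled pliers lying flat, about 165 by 65 by 13 mm, bystander
- caliper: steel caliper with black display lying flat, 210 by 60 by 13 mm, bystander
- screwdriver: yellow-handled screwdriver, 200 mm long, 26 mm thick, bystander
- brush: wooden bench brush, 200 mm long, 42 mm wide, bystander
- jar: amber flux jar, 52 mm diameter, 60 mm high, bystander
Things that resemble listed ones, but are neither listed nor needed, are in the scene too. Leave any purple look-alike of the scoop alone.

How it is judged:
On the way, in this order (a step that is already met when the one before it is completed fails the run):
1. at least one slug lies in the lifted scoop, clear above the tray (slug centre over 55 mm above the bench) (((x of slug0 in the frame of scoop between -0.04 and 0.045 m and y of slug0 in the frame of scoop between -0.037 and 0.037 m and z of slug0 in the frame of scoop between 0 and 0.045 m and height (world z) of slug0 above 0.055 m) or (x of slug1 in the frame of scoop between -0.04 and 0.045 m and y of slug1 in the frame of scoop between -0.037 and 0.037 m and z of slug1 in the frame of scoop between 0 and 0.045 m and height (world z) of slug1 above 0.055 m) or (x of slug2 in the frame of scoop between -0.04 and 0.045 m and y of slug2 in the frame of scoop between -0.037 and 0.037 m and z of slug2 in the frame of scoop between 0 and 0.045 m and height (world z) of slug2 above 0.055 m) or (x of slug3 in the frame of scoop between -0.04 and 0.045 m and y of slug3 in the frame of scoop between -0.037 and 0.037 m and z of slug3 in the frame of scoop between 0 and 0.045 m and height (world z) of slug3 above 0.055 m) or (x of slug4 in the frame of scoop between -0.04 and 0.045 m and y of slug4 in the frame of scoop between -0.037 and 0.037 m and z of slug4 in the frame of scoop between 0 and 0.045 m and height (world z) of slug4 above 0.055 m) or (x of slug5 in the frame of scoop between -0.04 and 0.045 m and y of slug5 in the frame of scoop between -0.037 and 0.037 m and z of slug5 in the frame of scoop between 0 and 0.045 m and height (world z) of slug5 above 0.055 m))), for 0.2 s.
2. at least four slugs are in the crucible, below its rim ((distance between each of slug0, slug1, slug2, slug3 and crucible_mid below 0.056 m or distance between each of slug0, slug1, slug2, slug4 and crucible_mid below 0.056 m or distance between each of slug0, slug1, slug2, slug5 and crucible_mid below 0.056 m or distance between each of slug0, slug1, slug3, slug4 and crucible_mid below 0.056 m or distance between each of slug0, slug1, slug3, slug5 and crucible_mid below 0.056 m or distance between each of slug0, slug1, slug4, slug5 and crucible_mid below 0.056 m or distance between each of slug0, slug2, slug3, slug4 and crucible_mid below 0.056 m or distance between each of slug0, slug2, slug3, slug5 and crucible_mid below 0.056 m or distance between each of slug0, slug2, slug4, slug5 and crucible_mid below 0.056 m or distance between each of slug0, slug3, slug4, slug5 and crucible_mid below 0.056 m or distance between each of slug1, slug2, slug3, slug4 and crucible_mid below 0.056 m or distance between each of slug1, slug2, slug3, slug5 and crucible_mid below 0.056 m or distance between each of slug1, slug2, slug4, slug5 and crucible_mid below 0.056 m or distance between each of slug1, slug3, slug4, slug5 and crucible_mid below 0.056 m or distance between each of slug2, slug3, slug4, slug5 and crucible_mid below 0.056 m)), for 0.2 s.
At the end, for the whole second after the job is handed in: At least four slugs lie in the crucible below its rim, every other slug lies inside the tray, all at rest; the scoop stands released and still on the red mat, level within 0.1 rad, its pan's centre within 45 mm of the mat's centre ((distance between each of slug0, slug1, slug2, slug3 and crucible_mid below 0.056 m or distance between each of slug0, slug1, slug2, slug4 and crucible_mid below 0.056 m or distance between each of slug0, slug1, slug2, slug5 and crucible_mid below 0.056 m or distance between each of slug0, slug1, slug3, slug4 and crucible_mid below 0.056 m or distance between each of slug0, slug1, slug3, slug5 and crucible_mid below 0.056 m or distance between each of slug0, slug1, slug4, slug5 and crucible_mid below 0.056 m or distance between each of slug0, slug2, slug3, slug4 and crucible_mid below 0.056 m or distance between each of slug0, slug2, slug3, slug5 and crucible_mid below 0.056 m or distance between each of slug0, slug2, slug4, slug5 and crucible_mid below 0.056 m or distance between each of slug0, slug3, slug4, slug5 and crucible_mid below 0.056 m or distance between each of slug1, slug2, slug3, slug4 and crucible_mid below 0.056 m or distance between each of slug1, slug2, slug3, slug5 and crucible_mid below 0.056 m or distance between each of slug1, slug2, slug4, slug5 and crucible_mid below 0.056 m or distance between each of slug1, slug3, slug4, slug5 and crucible_mid below 0.056 m or distance between each of slug2, slug3, slug4, slug5 and crucible_mid below 0.056 m) and (distance between slug0 and crucible_mid below 0.056 m or (x of slug0 in the frame of tray between -0.122 and 0.122 m and y of slug0 in the frame of tray between -0.049 and 0.049 m and height (world z) of slug0 below 0.05 m)) and (distance between slug1 and crucible_mid below 0.056 m or (x of slug1 in the frame of tray between -0.122 and 0.122 m and y of slug1 in the frame of tray between -0.049 and 0.049 m and height (world z) of slug1 below 0.05 m)) and (distance between slug2 and crucible_mid below 0.056 m or (x of slug2 in the frame of tray between -0.122 and 0.122 m and y of slug2 in the frame of tray between -0.049 and 0.049 m and height (world z) of slug2 below 0.05 m)) and (distance between slug3 and crucible_mid below 0.056 m or (x of slug3 in the frame of tray between -0.122 and 0.122 m and y of slug3 in the frame of tray between -0.049 and 0.049 m and height (world z) of slug3 below 0.05 m)) and (distance between slug4 and crucible_mid below 0.056 m or (x of slug4 in the frame of tray between -0.122 and 0.122 m and y of slug4 in the frame of tray between -0.049 and 0.049 m and height (world z) of slug4 below 0.05 m)) and (distance between slug5 and crucible_mid below 0.056 m or (x of slug5 in the frame of tray between -0.122 and 0.122 m and y of slug5 in the frame of tray between -0.049 and 0.049 m and height (world z) of slug5 below 0.05 m)) and linear speed of each of slug0, slug1, slug2, slug3, slug4, slug5 below 0.03 m/s and horizontal distance between scoop and mat below 0.045 m and angle between scoop's own z axis and vertical below 0.1 rad and z of scoop in the frame of mat between 0.001 and 0.01 m and linear speed of scoop below 0.02 m/s); the robot touches nothing.
It fails at once if the fingers touch a slug (over 0.5 N) (contact force between the fingers and slug0 above 0.5 N or contact force between the fingers and slug1 above 0.5 N or contact force between the fingers and slug2 above 0.5 N or contact force between the fingers and slug3 above 0.5 N or contact force between the fingers and slug4 above 0.5 N or contact force between the fingers and slug5 above 0.5 N).
It fails at once if a bystander (pliers, caliper, screwdriver, brush or jar) is moved by more than 30 mm (distance of any of pliers, caliper, screwdriver, brush, jar from where it was at the start of the episode above 0.03 m).
It fails at once if the jar is tipped by more than 0.4 rad (angle between jar's own z axis and vertical above 0.4 rad).
It also fails if it takes over 72 s, if anything falls off the work surface, if the arm or the gripper's body presses on something with over 40 N, if the wrist force passes 120 N, or if a joint passes its speed limit or range.

## Working session

There is one attempt and no reset: what is moved stays moved. The work goes in short steps, Python scripts to look and compute and a tool call to move; the robot and the scene stay as the last step left them, time stands still between calls to the robot, and variables do not carry over. Pictures are saved under pics/ and viewed, about 8 in all and at most 12, crops included, and the job is handed in when it is done.

Besides the shell and the picture viewer there is one more tool, called after "Call:" in YAML: its name, and indented under it one key for each argument. play_rows: Moves the arm, as the interface text tells. Its arguments: {"type":"object","properties":{"steps":{"type":"string"},"newtons":{"type":"number"}},"required":["steps"]}

```bash
mkdir -p pics; ls; python3 - <<'E'
from station import *
import cv2
for n in("top","side"):
    i=capture(n); cv2.imwrite(f"pics/{n}0.png",i); c=camera_info(n); print(n,c)
print(state())
E
```

```text
pics
top {'mtx': array([[441.76939917,   0.        , 282.09044845],
       [  0.        , 441.76939917, 206.34709696],
       [  0.        ,   0.        ,   1.        ]]), 'rvec': array([ 2.11352799, -2.15457923,  0.15275109]), 'tvec': array([-0.02265938,  0.54831834,  0.99303444])}
side {'mtx': array([[397.05272517,   0.        , 283.04711928],
       [  0.        , 397.05272517, 219.42812645],
       [  0.        ,   0.        ,   1.        ]]), 'rvec': array([ 2.32228676, -0.23054591,  0.10661725]), 'tvec': array([-0.51421796,  0.11483569,  0.98412891])}
{'time': 0.1, 'q': array([ 1.19783583,  0.52193922, -0.03631631,  1.59990845,  0.02119387,
        1.02107494, -0.11280428]), 'joint_vel': array([ 5.55772975e-04, -2.28130213e-03,  7.40548821e-05, -1.81210286e-03,
       -1.16648298e-04,  1.61775246e-04, -1.23246114e-03]), 'effort': array([ 3.28642484e-03, -9.28497362e+01,  1.98410198e+00, -3.70530510e+01,
        1.81732723e-02,  5.38479828e-03,  1.17917648e-04]), 'eef_pos': array([ 0.18623625, -0.59633435,  0.2418081 ]), 'tcp_rot': array([-3.10475974e+00, -4.73576801e-01,  3.22920157e-04]), 'force': array([-1.13654264,  0.66209408, -0.63700409]), 'ft_torque': array([-0.02422467,  0.02636031, -0.02577411]), 'opening': 0.08527878241215522}
```

View pics/top0.png

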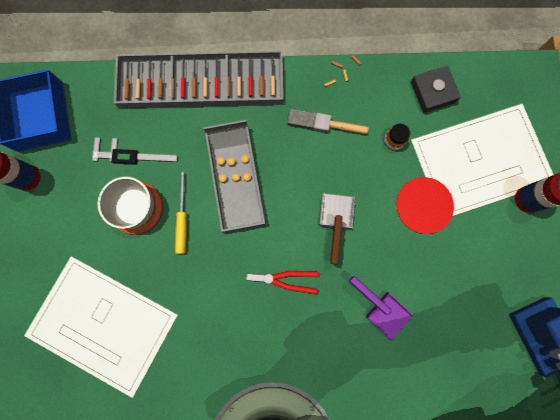

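View pics/side0.png

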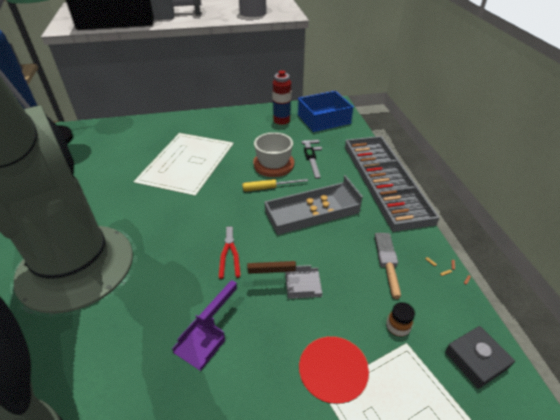

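The top view shows these candidates for the scoop: the steel scoop with a wooden handle (337,225), the purple look-alike (380,305) and the brush (325,122). The steel one fits the description. The tray is at (235,175) with six slugs, the crucible at (130,205), the mat at (425,205), the jar at (397,137), the screwdriver at (181,215) and the pliers at (285,280).

```bash
cat > h.py <<'E'
import cv2, numpy as np
from station import *
from scipy.spatial.transform import Rotation as R
def ray(n,uv,z):
    c=camera_info(n); Rm=cv2.Rodrigues(c["rvec"])[0]; o=-Rm.T@c["tvec"].ravel()
    uv=np.atleast_2d(np.float64(uv)); d=np.c_[uv,np.ones(len(uv))]@np.linalg.inv(c["mtx"]).T@Rm
    return o+d*((z-o[2])/d[:,2])[:,None]
def pix(n,P):
    c=camera_info(n); return cv2.projectPoints(np.float64(P).reshape(-1,1,3),c["rvec"],c["tvec"],c["mtx"],None)[0][:,0]
def blobs(img,lo,hi,roi,amin=15):
    x0,y0,x1,y1=roi; m=cv2.inRange(cv2.cvtColor(img[y0:y1,x0:x1],cv2.COLOR_BGR2HSV),lo,hi)
    k,l,s,c=cv2.connectedComponentsWithStats(m)
    return m,[(c[i]+[x0,y0],s[i,4],s[i,:4]+[x0,y0,0,0]) for i in range(1,k) if s[i,4]>=amin]
E
python3 - <<'E'
from h import *
np.set_printoptions(precision=4,suppress=True)
t=cv2.imread("pics/top0.png"); s=cv2.imread("pics/side0.png")
m,b=blobs(t,(0,180,120),(8,255,255),(390,170,460,240)); 
for c,a,_ in b: print("mat",c,a,ray("top",c,.004))
m,b=blobs(s,(0,180,100),(8,255,255),(290,330,380,410)); 
for c,a,_ in b: print("mat side",c,a,ray("side",c,.004))
m,b=blobs(t,(10,120,130),(30,255,255),(205,140,265,200),8)
for c,a,_ in b: print("slug",c,a,ray("top",c,.019))
m,b=blobs(t,(0,60,30),(20,255,200),(320,205,350,275),20)
for c,a,bb in b:
    print("handle",c,a,bb)
m,_=blobs(t,(0,60,30),(20,255,200),(320,205,350,275)); ys,xs=np.nonzero(m); pts=np.c_[xs+320,ys+205]
r=cv2.minAreaRect(np.float32(pts)); print(r, ray("top",cv2.boxPoints(r),.08))
m,b=blobs(t,(0,0,90),(179,60,255),(310,185,365,235),20)
for c,a,bb in b: print("pan",c,a,bb)
# grey tray
m,b=blobs(t,(0,0,30),(179,45,180),(195,110,275,240),200)
for c,a,bb in b: print("tray",c,a,bb)
ys,xs=np.nonzero(m); r=cv2.minAreaRect(np.float32(np.c_[xs+195,ys+110]));print(r,ray("top",cv2.boxPoints(r),.035))
# crucible white rim
m,b=blobs(t,(0,0,110),(179,40,255),(85,165,175,245),200)
for c,a,bb in b: print("cruc",c,a,bb)
print("rimbase",ray("top",[(130,205)],.085))
a=cv2.resize(t[105:280,195:365],None,fx=3.4,fy=3.4,interpolation=cv2.INTER_CUBIC)
bb=cv2.resize(t[165:245,85:175],None,fx=2.4,fy=2.4,interpolation=cv2.INTER_CUBIC); 
o=np.zeros((595,800,3),np.uint8);o[:a.shape[0],:a.shape[1]]=a;o[:bb.shape[0],580:580+bb.shape[1]]=bb
cv2.imwrite("pics/crop1.png",o)
E
```

```text
mat [424.5667 205.148 ] 2527 [[ 0.5498 -0.3779  0.004 ]]
mat side [333.3655 369.4878] 3477 [[ 0.5489 -0.3841  0.004 ]]
slug [244.7333 158.5333] 45 [[0.6716 0.0562 0.019 ]]
slug [220.3913 160.6087] 46 [[0.6677 0.1158 0.019 ]]
slug [230.9524 161.1667] 42 [[0.6657 0.0899 0.019 ]]
slug [235.4    176.7778] 45 [[0.6265 0.0791 0.019 ]]
slug [246.5 176.5] 48 [[0.6266 0.0521 0.019 ]]
slug [222.3333 177.9111] 45 [[0.6243 0.1109 0.019 ]]
handle [336.1469 239.1356] 354 [331 215  12  49]
((336.1871032714844, 239.0664825439453), (7.449070930480957, 48.451072692871094), 5.5275397300720215) [[ 0.4134 -0.1376  0.08  ]
 [ 0.5207 -0.1518  0.08  ]
 [ 0.5188 -0.1684  0.08  ]
 [ 0.4115 -0.1539  0.08  ]]
pan [336.7629 209.4441] 966 [319 193  36  35]
tray [234.2737 176.9224] 4341 [203 120  63 113]
((233.80728149414062, 175.9846954345703), (107.29566192626953, 44.898441314697266), 79.79602813720703) [[0.7483 0.158  0.035 ]
 [0.766  0.0501 0.035 ]
 [0.5059 0.0069 0.035 ]
 [0.4892 0.1107 0.035 ]]
cruc [128.0067 204.1094] 1490 [ 98 177  53  51]
rimbase [[0.5512 0.3099 0.085 ]]
```

View pics/crop1.png

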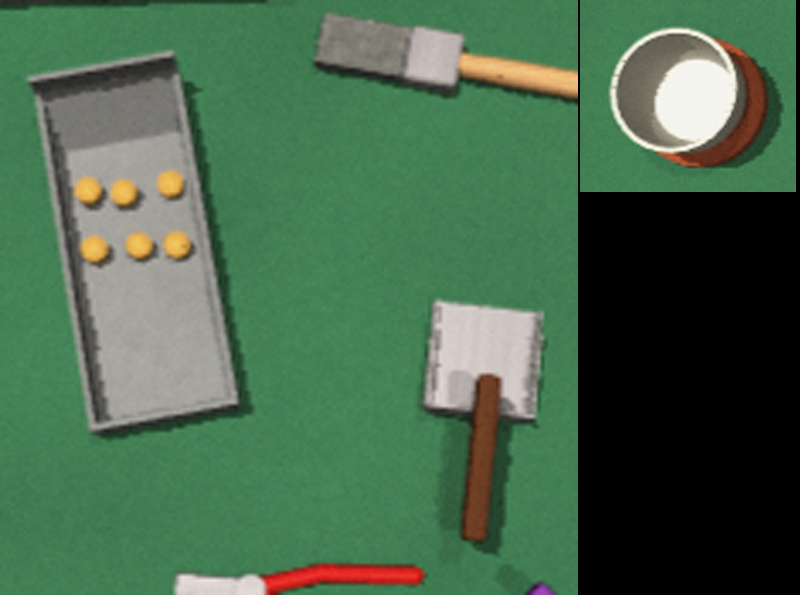

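The crop confirms the steel scoop with its brown handle. The slugs sit in two rows of three, and the tray's near end is at the bottom of the picture. Next I work out the frames and the first move.

```bash
cat >> h.py <<'E'
def move(Rt,p):
    "turn (deg) and shift in current tool axes to reach rotation Rt, position p"
    s=state(); R0=R.from_rotvec(s["tcp_rot"]); 
    return np.round((R0.inv()*Rt).as_rotvec(degrees=True),2),np.round(R0.inv().apply(np.array(p)-s["eef_pos"]),4)
def down(yaw): return R.from_euler("z",yaw,degrees=True)*R.from_euler("x",180,degrees=True)
E
python3 - <<'E'
from h import *
np.set_printoptions(precision=4,suppress=True)
print("pan front corners",ray("top",[(323.5,193.8),(354.7,196.8)],.007))
n=ray("top",[(222.4,231.5),(265,223.5)],.035); f=ray("top",[(203.8,128.5),(245.6,121.2)],.061)
print(n,f); a,b=n.mean(0)[:2],f.mean(0)[:2]; d=b-a; print("len",np.linalg.norm(d),"widths",np.linalg.norm(n[0]-n[1]),np.linalg.norm(f[0]-f[1]))
u=d/np.linalg.norm(d); yaw=np.degrees(np.arctan2(u[1],u[0])); o=(a+b)/2; print("tray",o,yaw)
v=np.array([-u[1],u[0]])
S=np.array([[.6716,.0562],[.6677,.1158],[.6657,.0899],[.6265,.0791],[.6266,.0521],[.6243,.1109]])
print("slugs in tray\n",(S-o)@np.c_[u,v])
t=cv2.imread("pics/top0.png")
m,_=blobs(t,(0,0,85),(179,45,255),(85,165,175,245),200)
c=max(cv2.findContours(m,cv2.RETR_EXTERNAL,cv2.CHAIN_APPROX_NONE)[0],key=cv2.contourArea)
e=cv2.minEnclosingCircle(c); print("rim",e,ray("top",[(e[0][0]+85,e[0][1]+165)],.085), e[1]*(1/441.77))
m,_=blobs(t,(0,120,60),(14,255,255),(85,165,175,245),200); ys,xs=np.nonzero(m)
e=cv2.minEnclosingCircle(np.float32(np.c_[xs+85,ys+165])); print("base",e,ray("top",[e[0]],.008))
print("to above grip",move(down(-7.6),[.487,-.156,.16]))
print([move(down(-7.6),[.487,-.156,z]) for z in (.060,)])
E
```

```text
pan front corners [[ 0.5822 -0.1341  0.007 ]
 [ 0.5733 -0.2095  0.007 ]]
[[0.4921 0.108  0.035 ]
 [0.509  0.0078 0.035 ]] [[0.7358 0.1491 0.061 ]
 [0.7515 0.0496 0.061 ]]
len 0.2465847473167853 widths 0.10161662696409068 0.10069717642372085
tray [0.6221 0.0786] 9.682882377742581
slugs in tray
 [[ 0.045  -0.0304]
 [ 0.0512  0.029 ]
 [ 0.0449  0.0038]
 [ 0.0044 -0.0003]
 [-0.     -0.0269]
 [ 0.0076  0.0315]]
rim ((39.856361389160156, 38.79486083984375), 27.563983917236328) [[0.5542 0.3217 0.085 ]] 0.062394422249669124
base ((135.35714721679688, 207.64285278320312), 27.52096939086914) [[0.5573 0.3245 0.008 ]]
to above grip (array([-0.05,  0.02, 24.95]), array([ 0.4184, -0.3306,  0.0821]))
[(array([-0.05,  0.02, 24.95]), array([ 0.4184, -0.3305,  0.1821]))]
```

Call:
play_rows:
  steps: "0 0 12 0.2 -0.15 0.03 0.7;0 0 24.6 0.417 -0.333 0.08 0.7;0 0 24.6 0.417 -0.333 0.08 0.7;0 0 24.6 0.417 -0.333 0.08 0.7;0 0 24.6 0.417 -0.333 0.08 0.7;0 0 24.6 0.417 -0.333 0.08 0.7;0 0 24.6 0.417 -0.333 0.08 0.7;0 0 24.6 0.417 -0.333 0.08 0.7;0 0 24.6 0.417 -0.333 0.08 0.7;0 0 24.6 0.417 -0.333 0.08 0.7;0 0 24.6 0.417 -0.333 0.08 0.7;0 0 24.6 0.417 -0.333 0.08 0.7;0 0 24.6 0.417 -0.333 0.08 0.7"
  newtons: 60

```text
time: 1.72
eef_pos: [0.4848, -0.1552, 0.1625]
tcp_rot: [3.135, -0.201, 0.0]
force: [0.0, 0.5, 0.8]
opening: 0.0598
```

```bash
python3 - <<'E'
from h import *
np.set_printoptions(precision=4,suppress=True)
s=state(); print(s["time"],s["q"],s["eef_pos"],s["tcp_rot"],s["opening"])
print(move(down(-7.3),[.4855,-.158,.060]))
t=capture("top"); cv2.imwrite("pics/t1.png",cv2.resize(t[170:290,270:430],None,fx=4,fy=4,interpolation=cv2.INTER_CUBIC))
print(pix("top",[[.4855,-.158,.08],[.4134,-.149,.08]]))
E
```

```text
1.725 [ 0.2321  0.4493 -0.0507  1.9766  0.0337  0.7162 -1.5379] [ 0.4848 -0.1552  0.1625] [ 3.135  -0.201   0.0002] 0.05976743982228141
(array([ 0.01, -0.01, -0.04]), array([0.0011, 0.0027, 0.1025]))
[[338.1554 230.1435]
 [335.3129 262.7098]]
```

View pics/t1.png

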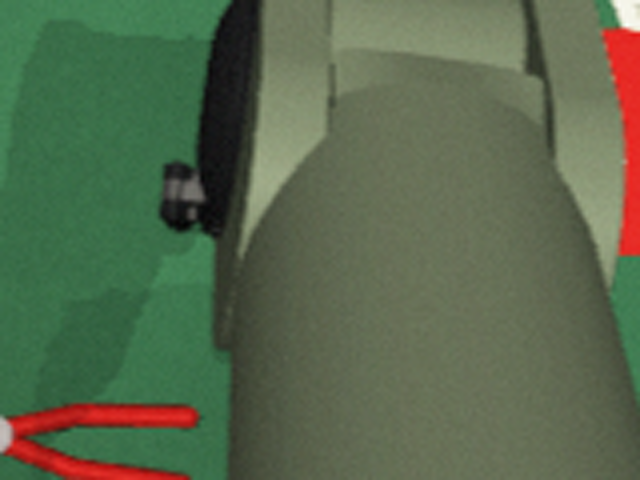

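The arm hides the scoop from the top camera. The estimate is well inside the jaw opening, so I descend, grip and lift.

Call:
play_rows:
  steps: "0 0 0 0.001 0.0025 0.05 0.7;0 0 0 0.001 0.0025 0.09 0.7;0 0 0 0.001 0.0025 0.102 0.7;0 0 0 0.001 0.0025 0.102 0.7;0 0 0 0.001 0.0025 0.102 0;0 0 0 0.001 0.0025 0.102 0;0 0 0 0.001 0.0025 0.102 0;0 0 0 0.001 0.0025 0.102 0;0 0 0 0.001 0.0025 0.102 0;0 0 0 0.001 0.0025 0.07 0;0 0 0 0.001 0.0025 0.0 0;0 0 0 0.001 0.0025 -0.04 0;0 0 0 0.001 0.0025 -0.04 0"
  newtons: 100

```text
time: 3.4
eef_pos: [0.4873, -0.1574, 0.206]
tcp_rot: [3.134, -0.199, 0.01]
force: [-0.7, -0.0, -1.8]
opening: 0.0148
```

```bash
python3 - <<'E'
from h import *
np.set_printoptions(precision=4,suppress=True)
s=state(); print(s["time"],s["q"],s["eef_pos"],s["tcp_rot"],s["opening"],s["force"])
t=capture("side"); cv2.imwrite("pics/s2.png",cv2.resize(t[190:350,200:400],None,fx=4,fy=3.7,interpolation=cv2.INTER_CUBIC))
# kinematic fit, iiwa-like
from scipy.optimize import least_squares
D=[([1.19783583,0.52193922,-0.03631631,1.59990845,0.02119387,1.02107494,-0.11280428],[.18623625,-.59633435,.2418081],[-3.10475974,-.473576801,.00032]),
([0.2321,0.4493,-0.0507,1.9766,0.0337,0.7162,-1.5379],[.4848,-.1552,.1625],[3.135,-.201,.0002]),(s["q"],s["eef_pos"],s["tcp_rot"])]
def fk(x,q,sg):
    l=x[:4];r=R.from_euler("z",x[4]);p=np.zeros(3);L=[l[0],0,l[1],0,l[2],0,l[3]]
    for i in range(7):
        r=r*R.from_euler("zyzyzyz"[i],sg[i]*q[i]); p=p+r.apply([0,0,L[i]])
    return p,r*R.from_euler("z",x[5])
import itertools
best=[]
for sg in itertools.product([1,-1],repeat=4):
    g=[sg[0],1,sg[1],1,sg[2],1,sg[3]]
    def res(x):
        o=[]
        for q,p,rv in D:
            P,Q=fk(x,q,g); o+=list(P-p)+list((Q.inv()*R.from_rotvec(rv)).as_rotvec()*.3)
        return o
    for y0 in(0,3.14):
      for y1 in (-1.6,0,1.6,3.14):
        f=least_squares(res,[.36,.42,.4,.3,y0,y1]); best.append((f.cost,g,f.x))
best.sort(key=lambda b:b[0])
for b in best[:4]: print(b)
E
```

```text
3.4 [ 0.2377  0.3872 -0.053   1.9357  0.0278  0.8131 -1.528 ] [ 0.4873 -0.1574  0.206 ] [ 3.1342 -0.1991  0.0098] 0.014815587377842868 [-0.6811 -0.0124 -1.8186]
(np.float64(4.9803736112098465e-05), [-1, 1, -1, 1, -1, 1, -1], array([ 0.5094,  0.54  ,  0.4179,  0.5178, -0.1066, -4.819 ]))
(np.float64(4.9803736112101853e-05), [-1, 1, -1, 1, -1, 1, -1], array([ 0.5094,  0.54  ,  0.4179,  0.5178, -0.1066,  1.4642]))
(np.float64(4.980373611213385e-05), [-1, 1, -1, 1, -1, 1, -1], array([ 0.5094,  0.54  ,  0.4179,  0.5178, -0.1066,  1.4642]))
(np.float64(4.980373611216067e-05), [-1, 1, -1, 1, -1, 1, -1], array([ 0.5094,  0.54  ,  0.4179,  0.5178, -0.1066,  1.4642]))
```

View pics/s2.png

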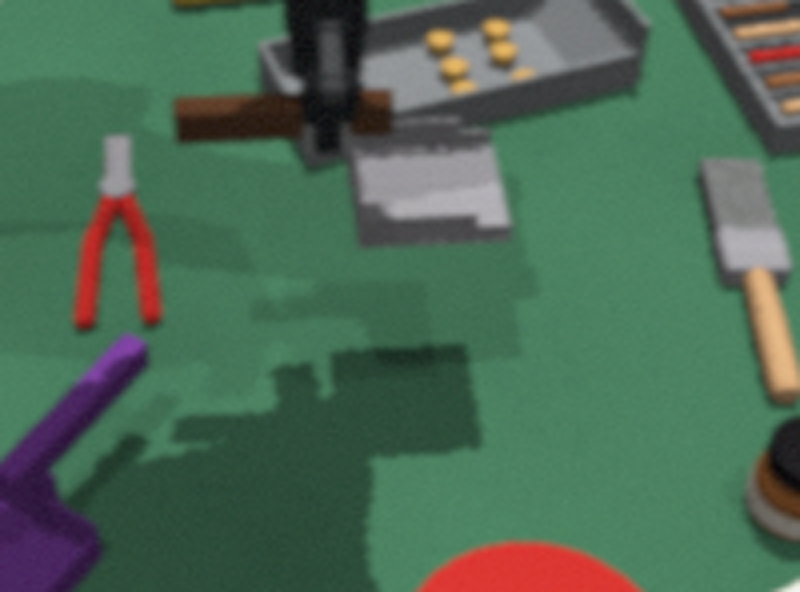

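The side view shows the scoop gripped level and lifted, with six slugs in the tray. Now a feasibility check of pour yaws with the fitted arm model.

```bash
cat > kin.py <<'E'
from h import *
from scipy.optimize import least_squares
X=np.array([.5094,.54,.4179,.5178,-.1066,1.4642]); LO=np.array([-2.91,-.3,-1.5,.17,-1.26,.16,-2.52])+.04; HI=np.array([2.91,2.13,1.42,2.43,4.41,1.93,2.52])-.04
def fk(q):
    r=R.from_euler("z",X[4]);p=np.zeros(3);L=[X[0],0,X[1],0,X[2],0,X[3]]
    for i in range(7):
        r=r*R.from_euler("zyzyzyz"[i],[-1,1][i%2]*q[i]); p=p+r.apply([0,0,L[i]])
    return p,r*R.from_euler("z",X[5])
def ik(Rt,p,q0):
    def f(q):
        P,Q=fk(q); return np.r_[(P-p)*5,(Q.inv()*Rt).as_rotvec(),.02*(q-q0)]
    s=least_squares(f,np.clip(q0,LO,HI),bounds=(LO,HI)); P,Q=fk(s.x)
    return s.x,np.linalg.norm(P-p),np.degrees((Q.inv()*Rt).magnitude())
def tool(yaw,tilt,ref,pt):
    "tool rotation and TCP with scoop yaw, lip-down tilt (deg), scoop-frame point ref at world pt"
    Rs=R.from_euler("ZY",[yaw,tilt],degrees=True); tcp=np.array([-.055,0,.060])
    return Rs*R.from_euler("x",180,degrees=True), np.array(pt)+Rs.apply(tcp-np.array(ref))
E
python3 - <<'E'
from kin import *
np.set_printoptions(precision=2,suppress=True)
q0=state()["q"]; C=np.array([.556,.322])
for yaw in range(-40,230,15):
    d=np.array([np.cos(np.radians(yaw)),np.sin(np.radians(yaw))])
    q=q0;
    for k in np.linspace(.1,1,8):
        w=-7+(yaw+7)*k; Rt,p=tool(w,0,[.04,0,0],[*( (1-k)*np.array([.54,-.16])+k*(C-.02*d)),.16]); q,e,a=ik(Rt,p,q)
    out=[]
    for th in range(0,85,10):
        Rt,p=tool(yaw,th,[.04,0,0],[*(C-.02*d),.13-.04*th/80]); q,e,a=ik(Rt,p,q); out.append(f"{e*1000:.0f}/{a:.0f}")
    print(yaw,out,q)
E
```

```text
-40 ['0/0', '0/0', '0/0', '0/0', '0/0', '0/0', '0/0', '6/5', '14/11'] [ 0.12  1.51 -0.51  0.68 -0.43  1.89 -2.48]
-25 ['0/0', '0/0', '0/0', '0/0', '0/0', '0/0', '9/7', '18/14', '27/21'] [ 0.08  1.48 -0.65  0.65 -0.22  1.89 -2.48]
-10 ['0/0', '0/0', '0/0', '0/0', '0/0', '8/7', '19/15', '30/23', '40/31'] [ 0.02  1.44 -0.79  0.65 -0.    1.89 -2.48]
5 ['0/0', '0/0', '0/0', '0/0', '3/2', '15/12', '27/21', '39/30', '50/39'] [-0.14  1.32 -0.59  0.66 -0.    1.89 -2.26]
20 ['0/0', '0/0', '0/0', '0/0', '6/5', '19/15', '32/25', '45/35', '57/45'] [-0.4   1.21 -0.27  0.67 -0.    1.89 -1.94]
35 ['0/0', '0/0', '0/0', '0/0', '6/5', '20/15', '33/25', '46/36', '58/46'] [-0.75  1.19  0.14  0.67  0.    1.89 -1.55]
50 ['0/0', '0/0', '0/0', '0/0', '4/3', '17/13', '30/23', '42/32', '53/42'] [-1.04  1.28  0.5   0.66  0.    1.89 -1.2 ]
65 ['0/0', '0/0', '0/0', '0/0', '0/0', '11/9', '22/17', '33/26', '44/34'] [-1.24  1.4   0.73  0.65  0.    1.89 -0.94]
80 ['0/0', '0/0', '0/0', '0/0', '0/0', '3/2', '13/10', '22/17', '31/25'] [-1.36  1.51  0.89  0.64  0.    1.89 -0.77]
95 ['0/0', '0/0', '0/0', '0/0', '0/0', '0/
[... 280 characters left out ...]
2  1.86 -1.15]
140 ['0/0', '0/0', '0/0', '0/0', '0/0', '0/0', '0/0', '0/0', '0/0'] [-1.38  1.28 -0.13  1.46  1.15  1.68 -1.36]
155 ['0/0', '0/0', '0/0', '0/0', '0/0', '0/0', '0/0', '0/0', '0/0'] [-1.41  1.22 -0.18  1.82  1.34  1.59 -1.61]
170 ['0/0', '0/0', '0/0', '0/0', '0/0', '0/0', '0/0', '0/0', '0/0'] [-1.37  1.26 -0.27  2.14  1.59  1.66 -1.91]
185 ['0/0', '0/0', '0/0', '0/0', '0/0', '2/2', '8/6', '8/6', '2/1'] [-1.3   1.41 -0.29  2.39  1.82  1.89 -2.2 ]
200 ['0/0', '0/0', '0/0', '0/0', '0/0', '12/8', '23/16', '24/17', '15/10'] [-1.48  1.65 -0.03  2.39  1.86  1.89 -2.48]
215 ['0/0', '0/0', '0/0', '0/0', '0/0', '13/9', '27/19', '29/20', '22/12'] [ 1.18  2.09 -0.55  2.39  4.37  0.75 -0.32]
```

```bash
cat >> kin.py <<'E'
TR=np.array([.622,.0786,0]); TY=9.7
def tray(x,y,z): return TR+R.from_euler("z",TY,degrees=True).apply([x,y,z])
def rows(wps):
    for w in wps:
        Rt,p=tool(*w); a,b=move(Rt,p); print(*a,*b)
E
python3 - <<'E'
from kin import *
np.set_printoptions(precision=3,suppress=True)
q=state()["q"]
W=[(TY,0,[0,0,0],tray(-68,0,100)*0+tray(-.068,0,.10)),(TY,0,[0,0,0],tray(-.068,0,.03)),(TY,0,[0,0,0],tray(-.068,0,.006))]
rows(W)
for w in W+[(TY,0,[.04,0,0],tray(.08,0,.005)),(TY,-10,[.04,0,0],tray(.10,0,.02)),(TY,-20,[.04,0,0],tray(.116,0,.033)),(TY,-25,[.04,0,0],tray(.116,0,.12)),(140,0,[.04,0,0],[.57,.31,.14])]:
    q,e,a=ik(*tool(*w),q); print(round(e*1000,1),round(a,1),q)
E
```

```text
0.04 -0.18 -16.96 -0.013 -0.2152 0.0438
0.04 -0.18 -16.96 -0.0132 -0.2152 0.1138
0.04 -0.18 -16.96 -0.0133 -0.2152 0.1378
0.0 0.0 [-0.111  0.451 -0.146  1.99   0.097  0.707 -1.718]
0.0 0.0 [-0.134  0.567 -0.119  2.036  0.123  0.546 -1.741]
0.0 0.0 [-0.142  0.61  -0.108  2.046  0.131  0.492 -1.748]
0.0 0.0 [-0.155  0.726 -0.114  1.764  0.124  0.658 -1.74 ]
0.0 0.0 [-0.16   0.658 -0.09   1.976  0.14   0.339 -1.756]
3.4 3.8 [ 0.019  0.668 -0.31   2.088  0.918  0.2   -2.48 ]
3.7 3.9 [ 0.108  0.51  -0.403  2.169  0.913  0.2   -2.48 ]
0.1 0.1 [ 0.07   0.885 -1.038  1.458  0.782  1.245 -0.186]
```

Call:
play_rows:
  steps: "0 0 -8 -0.006 -0.1 0.02 0;0 0 -17 -0.013 -0.215 0.044 0;0 0 -17 -0.013 -0.215 0.044 0;0 0 -17 -0.013 -0.215 0.044 0;0 0 -17 -0.013 -0.215 0.044 0;0 0 -17 -0.013 -0.215 0.044 0;0 0 -17 -0.013 -0.215 0.044 0;0 0 -17 -0.013 -0.215 0.08 0;0 0 -17 -0.013 -0.215 0.114 0;0 0 -17 -0.013 -0.215 0.114 0;0 0 -17 -0.013 -0.215 0.114 0"
  newtons: 120

```text
time: 4.82
eef_pos: [0.5005, 0.0576, 0.0893]
tcp_rot: [-3.13, -0.266, -0.001]
force: [0.8, -0.8, -0.6]
opening: 0.0141
```

```bash
python3 - <<'E'
from kin import *
s=state(); print(s["time"],s["eef_pos"],s["force"])
t=capture("side"); cv2.imwrite("pics/s3.png",cv2.resize(t[160:260,220:380],None,fx=5,fy=5,interpolation=cv2.INTER_CUBIC))
rows([(TY,0,[0,0,0],tray(-.068,0,z)) for z in(.03,.006,.0045)]+[(TY,0,[.04,0,0],tray(x,0,.005)) for x in (.0,.04,.07)])
E
```

```text
4.825 [0.50050375 0.05760393 0.08934298] [ 0.81827049 -0.75665363 -0.59094022]
0.0 -0.09 0.01 0.0001 -0.0002 -0.0004
0.0 -0.09 0.01 0.0 -0.0002 0.0236
0.0 -0.09 0.01 0.0 -0.0002 0.0251
0.0 -0.09 0.01 0.028 -0.0002 0.0246
0.0 -0.09 0.01 0.068 -0.0002 0.0247
0.0 -0.09 0.01 0.098 -0.0002 0.0248
```

View pics/s3.png

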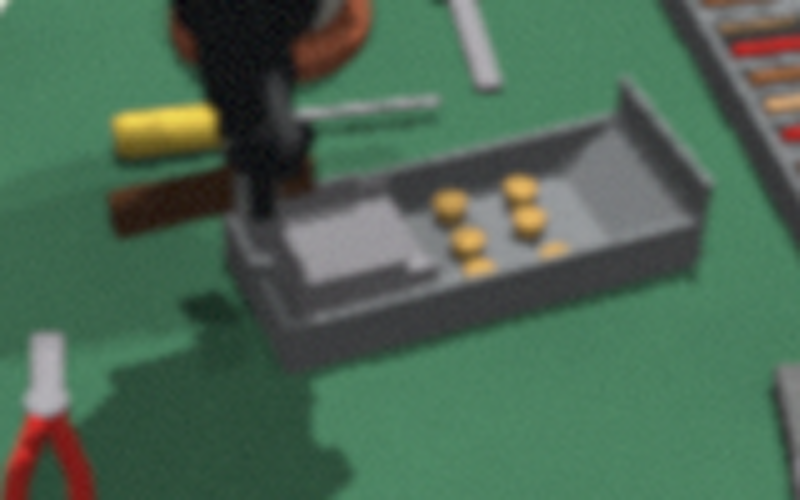

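The scoop hovers inside the tray's empty near part, clear of the walls. I lower it until it touches.

Call:
play_rows:
  steps: "0 0 0 0 0 0.012 0;0 0 0 0 0 0.022 0;0 0 0 0 0 0.025 0;0 0 0 0 0 0.025 0"

```text
time: 5.38
eef_pos: [0.5, 0.0578, 0.0654]
tcp_rot: [3.13, 0.267, 0.001]
force: [-20.6, -2.8, 70.3]
opening: 0.0138
```

```bash
python3 - <<'E'
from kin import *
s=state(); print(s["eef_pos"],s["force"],s["ft_torque"])
E
```

```text
[0.50002152 0.05784673 0.06537671] [-20.64103658  -2.84136672  70.31429572] [-0.55728067  4.00538076 -0.03263663]
```

Call:
play_rows:
  steps: "0 0 0 0 0 -0.0013 0;0 0 0 0 0 -0.0013 0"

```text
time: 5.62
eef_pos: [0.5001, 0.0579, 0.0655]
tcp_rot: [3.13, 0.267, 0.001]
force: [-9.6, -1.9, 36.2]
opening: 0.0141
```

```bash
python3 - <<'E'
from kin import *
s=state(); print(s["eef_pos"],s["force"],s["ft_torque"])
E
```

```text
[0.5000806  0.05788008 0.06549896] [-9.64333362 -1.87957934 36.16208186] [-0.18213924  2.04064756  0.04540024]
```

Call:
play_rows:
  steps: "0 0 0 0 0 -0.0012 0;0 0 0 0.012 0 -0.0013 0;0 0 0 0.024 0 -0.0013 0;0 0 0 0.036 0 -0.0013 0;0 0 0 0.048 0 -0.0013 0;0 0 0 0.06 0 -0.0013 0;0 0 0 0.072 0 -0.0013 0;0 0 0 0.082 0 -0.0013 0;0 0 0 0.082 0 -0.0013 0"

```text
time: 6.75
eef_pos: [0.5815, 0.072, 0.0657]
tcp_rot: [-3.13, -0.267, -0.001]
force: [0.0, 0.1, -0.8]
opening: 0.014
```

```bash
python3 - <<'E'
from kin import *
s=state(); print(s["eef_pos"],s["force"],s["ft_torque"])
r=R.from_rotvec(s["tcp_rot"]); p=s["eef_pos"]+r.apply([.095,0,.06]); print("lip in tray",R.from_euler("z",-TY,degrees=True).apply(p-TR))
t=capture("side"); u=capture("top"); o=np.hstack([cv2.resize(t[160:260,250:390],None,fx=4,fy=4,interpolation=cv2.INTER_CUBIC),cv2.resize(u[110:240,195:275],None,fx=3,fy=3.08,interpolation=cv2.INTER_CUBIC)[:400]]); cv2.imwrite("pics/s4.png",o)
E
```

```text
[0.58151721 0.07196989 0.06574931] [ 0.049697    0.1201166  -0.81728349] [-0.05305795 -0.00225024  0.03951569]
lip in tray [0.05401162 0.00036546 0.00580125]
```

View pics/s4.png

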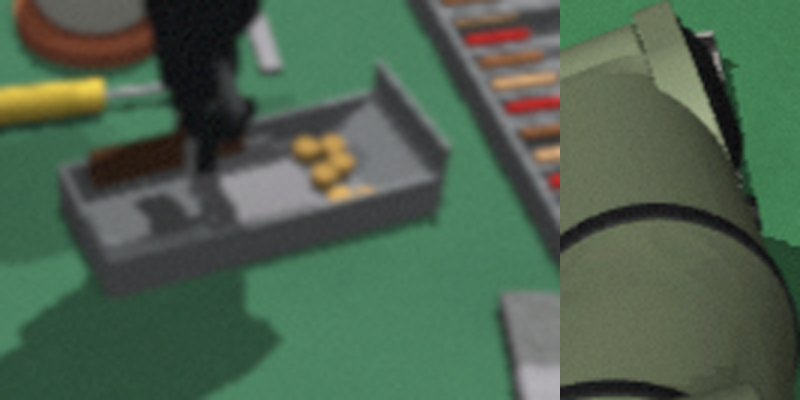

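```bash
python3 - <<'E'
from kin import *
q=state()["q"]
W=[(TY,0,[.04,0,0],tray(x,0,.0063)) for x in(.066,.078,.084)]
for h in (.004,.008,.012,.016,.020,.024,.028):
    th=min(14,np.degrees(np.arcsin(h/.08))*.85); W.append((TY,-th,[.04,0,0],tray(.083+1.19*h,0,.0068+h)))
W+=[(TY,-14,[.04,0,0],tray(.114,0,.06)),(TY,-14,[.04,0,0],tray(.108,0,.11))]
rows(W)
for w in W: q,e,a=ik(*tool(*w),q); print(round(e*1000,1),round(a,1),end=' ')
print(q)
E
```

```text
-0.0 -0.0 0.05 0.0128 0.0003 -0.0005
-0.0 -0.0 0.05 0.0248 0.0003 -0.0005
-0.0 -0.0 0.05 0.0308 0.0003 -0.0005
-0.01 2.43 0.05 0.0321 0.0003 -0.0009
-0.01 4.88 0.05 0.0346 0.0003 -0.0007
-0.01 7.33 0.05 0.0372 0.0003 -0.0004
-0.01 9.8 0.05 0.04 0.0003 0.0001
-0.01 12.3 0.05 0.043 0.0003 0.0006
-0.01 14.0 0.05 0.0467 0.0003 -0.0002
-0.01 14.0 0.05 0.0514 0.0003 -0.0042
-0.01 14.0 0.05 0.0491 0.0003 -0.0294
-0.01 14.0 0.05 0.0431 0.0003 -0.0794
0.0 0.0 0.0 0.0 0.0 0.0 0.0 0.0 0.0 0.0 0.0 0.0 0.0 0.0 0.0 0.0 0.0 0.0 0.0 0.0 0.0 0.0 0.0 0.0 [-0.1175789   0.49768915 -0.13893863  2.01518625  0.14587468  0.39187299
 -1.7613566 ]
```

Push to the ramp foot first and read the force.

Call:
play_rows:
  steps: "0 0 0 0.008 0 -0.0004 0;0 0 0 0.016 0 -0.0004 0;0 0 0 0.024 0 -0.0004 0;0 0 0 0.029 0 -0.0004 0"

```text
time: 7.35
eef_pos: [0.6094, 0.0769, 0.0661]
tcp_rot: [-3.13, -0.267, 0.002]
force: [-11.0, 1.7, 4.4]
opening: 0.0143
```

Call:
play_rows:
  steps: "0 0 0 0.002 0 -0.0002 0;0 2.4 0 0.0032 0 -0.0006 0;0 4.9 0 0.0058 0 -0.0005 0;0 7.3 0 0.0084 0 -0.0003 0;0 9.8 0 0.0112 0 0.0001 0;0 12.3 0 0.0142 0 0.0002 0;0 14 0 0.0178 0 -0.0004 0;0 14 0 0.0225 0 -0.0042 0;0 14 0 0.0225 0 -0.0042 0"

```text
time: 8.48
eef_pos: [0.6267, 0.0796, 0.068]
tcp_rot: [-3.09, -0.262, -0.362]
force: [-24.3, -1.3, -2.6]
opening: 0.0141
```

```bash
python3 - <<'E'
from kin import *
s=state(); print(s["eef_pos"],s["force"],s["ft_torque"])
t=capture("side"); cv2.imwrite("pics/s5.png",cv2.resize(t[160:260,250:390],None,fx=5,fy=5,interpolation=cv2.INTER_CUBIC))
E
```

```text
[0.62674521 0.07962855 0.06798709] [-24.34258771  -1.28635106  -2.64719311] [-0.31407266  6.35300216 -0.38869238]
```

View pics/s5.png

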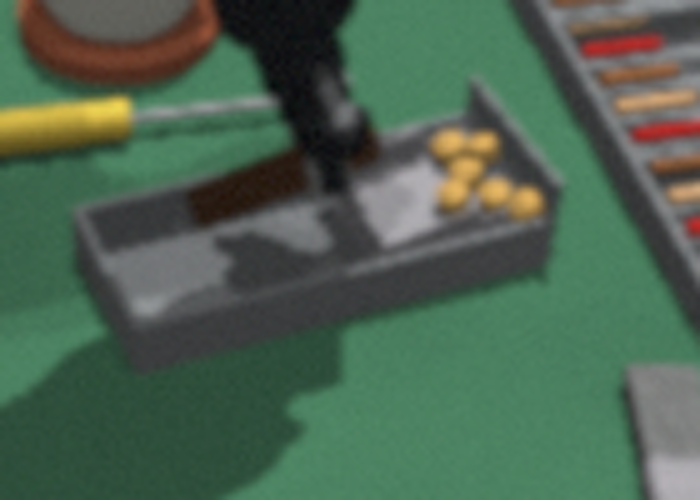

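All six slugs are on the ramp or the lip: three near (crop 455,165) and three against the back wall (500,175). I push a little further up the ramp, then lift along the back wall.

Call:
play_rows:
  steps: "0 0 0 0.003 0 -0.0016 0;0 0 0 0.006 0 -0.0032 0;0 0 0 0.006 0 -0.0032 0"

```text
time: 8.9
eef_pos: [0.6288, 0.0803, 0.071]
tcp_rot: [-3.092, -0.262, -0.352]
force: [-37.8, 0.3, -3.7]
opening: 0.0141
```

Call:
play_rows:
  steps: "0 0 0 0.003 0 -0.005 0;0 0 0 0.005 0 -0.012 0;0 1 0 0.0065 0 -0.02 0;0 2 0 0.008 0 -0.03 0;0 3 0 0.009 0 -0.045 0;0 3 0 0.01 0 -0.065 0;0 3 0 0.01 0 -0.09 0;0 3 0 0.01 0 -0.09 0"

```text
time: 9.9
eef_pos: [0.6259, 0.0794, 0.1676]
tcp_rot: [-3.07, -0.261, -0.465]
force: [0.9, 0.1, -2.4]
opening: 0.0142
```

```bash
python3 - <<'E'
from kin import *
s=state(); print(s["eef_pos"],s["force"],s["ft_torque"])
r=R.from_rotvec(s["tcp_rot"]); p=s["eef_pos"]+r.apply([.095,0,.06]); print("lip in tray",R.from_euler("z",-TY,degrees=True).apply(p-TR))
t=capture("side"); u=capture("top"); o=np.hstack([cv2.resize(t[130:250,270:400],None,fx=4,fy=4,interpolation=cv2.INTER_CUBIC),cv2.resize(u[100:180,200:260],None,fx=4,fy=6,interpolation=cv2.INTER_CUBIC)]); cv2.imwrite("pics/s6.png",o)
for n,i in(("side",t),("top",u)):
    m,b=blobs(i,(10,120,110),(30,255,255),(190,100,400,260),8); print(n,[(np.round(c),a) for c,a,_ in b])
E
```

```text
[0.62593786 0.0794272  0.1675808 ] [ 0.94525917  0.12844167 -2.41437848] [-0.05065497  0.47959578 -0.01173923]
lip in tray [0.11253012 0.0002183  0.13841315]
side [(array([358., 144.]), np.int32(20)), (array([367., 159.]), np.int32(14)), (array([344., 170.]), np.int32(104)), (array([377., 174.]), np.int32(18)), (array([259., 184.]), np.int32(228)), (array([388., 192.]), np.int32(15)), (array([396., 211.]), np.int32(17))]
top [(array([233., 124.]), np.int32(36)), (array([349., 127.]), np.int32(245))]
```

View pics/s6.png

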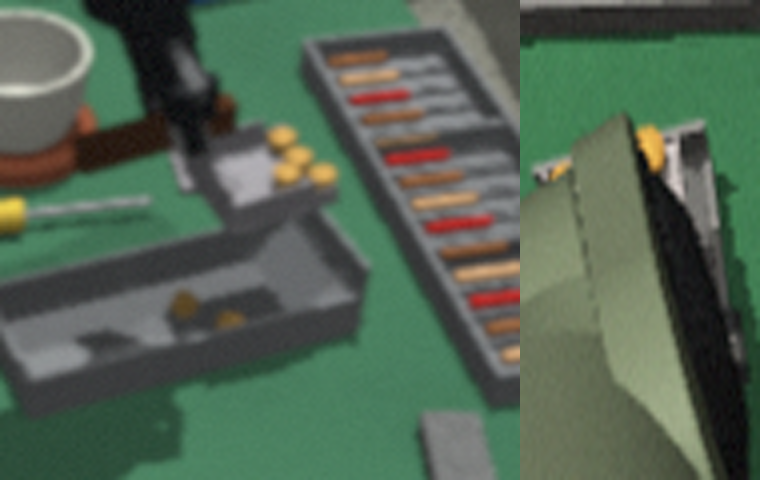

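The picture shows four slugs in the lifted scoop and two left in the tray (crop 185,303 and 230,318). Four is enough. I plan the carry to the crucible with the lip still tilted up.

```bash
python3 - <<'E'
from kin import *
s=state(); q=s["q"]; P0=s["eef_pos"]; C=np.array([.556,.322]); y1=140
d=np.array([np.cos(np.radians(y1)),np.sin(np.radians(y1))])
L=[.0,.0,.0]; W=[]
end=np.r_[C-.025*d-.095*d,0]; N=16
for k in np.linspace(1/N,1,N):
    e=3*k*k-2*k**3; yaw=TY+(y1-TY)*k; tl=-16.5+4.5*k
    xy=P0[:2]*(1-k)+end[:2]*k; W.append((yaw,tl,[-.055,0,.060],[*xy,.175+.01*k]))
rows(W)
for w in W: q,e,a=ik(*tool(*w),q); print(round(e*1000,1),round(a,1),end=' ')
print(q)
for th in range(-10,81,10):
    q,e,a=ik(*tool(y1,th,[.04,0,0],[*(C-.025*d),.105 if th<10 else .092]),q); print(th,round(e*1000,1),round(a,1),q)
E
```

```text
2.32 -0.83 -7.76 0.0061 -0.01 -0.009
4.61 -1.11 -15.58 0.0093 -0.0199 -0.0087
6.86 -1.38 -23.4 0.0125 -0.0299 -0.0083
9.08 -1.63 -31.24 0.0157 -0.0398 -0.008
11.26 -1.88 -39.09 0.0189 -0.0498 -0.0077
13.4 -2.11 -46.95 0.0221 -0.0597 -0.0074
15.5 -2.31 -54.82 0.0253 -0.0697 -0.007
17.56 -2.5 -62.7 0.0285 -0.0796 -0.0067
19.59 -2.65 -70.59 0.0317 -0.0896 -0.0064
21.57 -2.78 -78.5 0.0349 -0.0995 -0.006
23.52 -2.88 -86.41 0.0381 -0.1095 -0.0057
25.43 -2.93 -94.33 0.0413 -0.1194 -0.0054
27.3 -2.94 -102.26 0.0445 -0.1294 -0.0051
29.13 -2.91 -110.21 0.0477 -0.1394 -0.0047
30.92 -2.82 -118.16 0.0509 -0.1493 -0.0044
32.68 -2.67 -126.12 0.0541 -0.1593 -0.0041
0.0 0.0 0.0 0.0 0.0 0.0 0.0 0.0 0.0 0.0 0.0 0.0 0.0 0.0 0.0 0.0 0.0 0.0 0.0 0.0 0.0 0.0 0.0 0.0 0.0 0.0 0.0 0.0 0.0 0.0 0.0 0.0 [ 0.08559125  0.94874954 -0.89476955  1.27594539  0.51675562  1.28783813
  0.11667972]
-10 0.0 0.0 [ 0.07376444  0.96929433 -0.86553489  1.31922147  0.55984479  1.21344781
  0.09288331]
0 0.0 0.0 [-0.01541473  0.8428712  -0.81556744  1.47362097  0.65191474  1.11003906
 -0.08520312]
10 0.0 0.0 [-0.1572125   0.75871586 -0.73810936  1.60772201  0.78241464  1.03246834
 -0.31166089]
20 0.0 0.0 [-0.33446799  0.70578017 -0.66152556  1.69933221  0.92095286  1.03854924
 -0.55670471]
30 0.0 0.0 [-0.53010146  0.70693428 -0.59007085  1.75538901  1.05276002  1.11187513
 -0.79972844]
40 0.0 0.0 [-0.7248529   0.75982651 -0.52413969  1.77354009  1.15017631  1.23292824
 -1.00963687]
50 0.0 0.0 [-0.90467289  0.8547579  -0.45922705  1.75284272  1.20666921  1.3732405
 -1.17354598]
60 0.0 0.0 [-1.06062742  0.98032186 -0.39376875  1.69432071  1.23145504  1.51303008
 -1.29163992]
70 0.0 0.0 [-1.18913665  1.12686002 -0.32859126  1.60043099  1.23775531  1.6449144
 -1.36753669]
80 0.0 0.0 [-1.29063899  1.28779959 -0.26435543  1.47380394  1.23769355  1.76922648
 -1.40448515]
```

Call:
play_rows:
  steps: "1.2 -0.4 -4 0.003 -0.005 -0.006 0;2.3 -0.8 -7.8 0.006 -0.01 -0.009 0;4.6 -1.1 -15.6 0.0093 -0.02 -0.0087 0;6.9 -1.4 -23.4 0.0125 -0.03 -0.0083 0;9.1 -1.6 -31.2 0.0157 -0.04 -0.008 0;11.3 -1.9 -39.1 0.0189 -0.05 -0.0077 0;13.4 -2.1 -47 0.0221 -0.06 -0.0074 0;15.5 -2.3 -54.8 0.0253 -0.07 -0.007 0;17.6 -2.5 -62.7 0.0285 -0.08 -0.0067 0;19.6 -2.7 -70.6 0.0317 -0.09 -0.0064 0;21.6 -2.8 -78.5 0.0349 -0.0995 -0.006 0;23.5 -2.9 -86.4 0.0381 -0.1095 -0.0057 0;25.4 -2.9 -94.3 0.0413 -0.1195 -0.0054 0;27.3 -2.9 -102.3 0.0445 -0.1295 -0.0051 0;29.1 -2.9 -110.2 0.0477 -0.1395 -0.0047 0;30.9 -2.8 -118.2 0.0509 -0.1493 -0.0044 0;31.8 -2.7 -122.2 0.0525 -0.1543 -0.0042 0;32.7 -2.7 -126.1 0.0541 -0.1593 -0.0041 0;32.7 -2.7 -126.1 0.0541 -0.1593 -0.0041 0;32.7 -2.7 -126.1 0.0541 -0.1593 -0.0041 0"

```text
time: 12.5
eef_pos: [0.6476, 0.2445, 0.1839]
tcp_rot: [-1.009, -2.763, -0.104]
force: [0.2, 0.1, -2.7]
opening: 0.0142
```

```bash
python3 - <<'E'
from kin import *
s=state(); print(s["eef_pos"],s["q"],s["force"])
Rt,p=tool(140,-12,[-.055,0,.06],[.64793,.24486,.185]);print("err",move(Rt,p))
C=np.array([.556,.322]); d=np.array([np.cos(np.radians(140)),np.sin(np.radians(140))])
W=[(140,th,[.04,0,0],[*(C-.025*d),z]) for th,z in[(-12,.15),(-12,.115),(-6,.105),(0,.1),(6,.097),(12,.094),(18,.092),(24,.09),(30,.09),(38,.09),(46,.09),(54,.09),(62,.09),(70,.09)]]
rows(W)
i=capture("side"); u=capture("top")
for n,i in(("side",i),("top",u)):
    m,b=blobs(i,(10,120,110),(30,255,255),(100,100,400,260),8); print(n,[(np.round(c),a) for c,a,_ in b])
cv2.imwrite("pics/s7.png",capture("side")[90:260,230:400]); cv2.imwrite("pics/t7.png",u)
E
```

```text
[0.64757549 0.24451062 0.18394667] [ 0.09059153  0.88849969 -0.86673888  1.31784575  0.45617003  1.25879601
  0.1345117 ] [ 0.19418225  0.10489492 -2.65576041]
err (array([-0.08, -0.06, -0.14]), array([ 0.0002,  0.0005, -0.001 ]))
-0.08 -0.06 -0.14 -0.0092 0.0005 -0.0071
-0.08 -0.06 -0.14 -0.0165 0.0006 0.0272
-0.09 -6.06 -0.14 -0.0118 0.0006 0.0274
-0.09 -12.06 -0.13 -0.005 0.0005 0.0234
-0.1 -18.06 -0.13 0.003 0.0005 0.0184
-0.11 -24.06 -0.12 0.0118 0.0005 0.0143
-0.11 -30.06 -0.12 0.0215 0.0005 0.0102
-0.12 -36.06 -0.11 0.0318 0.0004 0.0073
-0.13 -42.06 -0.11 0.0429 0.0004 0.0035
-0.14 -50.06 -0.1 0.0583 0.0004 0.0004
-0.14 -58.06 -0.09 0.0739 0.0003 -0.0006
-0.15 -66.06 -0.08 0.0895 0.0003 0.0005
-0.16 -74.06 -0.07 0.1048 0.0002 0.0039
-0.17 -82.06 -0.06 0.1195 0.0002 0.0093
side [(array([285., 131.]), np.int32(59)), (array([359., 144.]), np.int32(20)), (array([367., 159.]), np.int32(12)), (array([377., 174.]), np.int32(19)), (array([259., 184.]), np.int32(228)), (array([386., 192.]), np.int32(14)), (array([396., 211.]), np.int32(17))]
top [(array([349., 127.]), np.int32(248)), (array([129., 183.]), np.int32(121)), (array([119., 182.]), np.int32(62)), (array([136., 194.]), np.int32(58)), (array([180., 233.]), np.int32(425))]
```

All four slugs are still aboard: the top view has blobs of area 121, 62 and 58 at about (128,186). Now the pour.

Call:
play_rows:
  steps: "0 0 0 -0.009 0.0005 -0.007 0;0 0 0 -0.0165 0.0005 0.027 0;0 -6 0 -0.0118 0.0005 0.0274 0;0 -12 0 -0.005 0.0005 0.0234 0;0 -18 0 0.003 0.0005 0.0184 0;0 -24 0 0.0118 0.0005 0.0143 0;0 -30 0 0.0215 0.0005 0.0102 0;0 -36 0 0.0318 0.0005 0.0073 0;0 -42 0 0.0429 0.0005 0.0035 0;0 -50 0 0.0583 0.0004 0.0004 0;0 -58 0 0.0739 0.0003 -0.0006 0;0 -66 0 0.0895 0.0003 0.0005 0;0 -74 0 0.1048 0.0002 0.0039 0;0 -74 0 0.1048 0.0002 0.0039 0;0 -74 0 0.1048 0.0002 0.0039 0;0 -74 0 0.1048 0.0002 0.0039 0;0 -74 0 0.1048 0.0002 0.0039 0"

```text
time: 14.78
eef_pos: [0.5692, 0.3107, 0.2032]
tcp_rot: [0.716, 1.962, -0.43]
force: [0.3, -0.3, -0.1]
opening: 0.0141
```

```bash
python3 - <<'E'
from kin import *
s=state(); print(s["eef_pos"],s["q"],s["force"])
i=capture("side"); u=capture("top"); o=np.hstack([cv2.resize(i[90:250,200:370],None,fx=2.5,fy=3,interpolation=cv2.INTER_CUBIC),cv2.resize(u[150:250,80:180],None,fx=3.7,fy=4.8,interpolation=cv2.INTER_CUBIC)]); cv2.imwrite("pics/s8.png",o)
for n,i in(("side",i),("top",u)):
    m,b=blobs(i,(10,120,110),(30,255,255),(80,100,400,260),8); print(n,[(np.round(c),a) for c,a,_ in b])
d=np.array([np.cos(np.radians(140)),np.sin(np.radians(140))]); C=np.array([.556,.322])
rows([(140,th,[.04,0,0],[*(C-b*d),z]) for th,b,z in[(50,.025,.11),(40,.04,.13),(30,.05,.15),(20,.05,.15),(10,.05,.15),(0,.05,.15)]])
E
```

```text
[0.56921023 0.31070361 0.20320125] [-0.78827489  0.79131539 -0.37301903  1.7664501   1.30016669  1.47853813
 -1.00747888] [ 0.28448492 -0.30748117 -0.13329007]
side [(array([359., 144.]), np.int32(22)), (array([269., 150.]), np.int32(11)), (array([367., 159.]), np.int32(15)), (array([377., 174.]), np.int32(18)), (array([259., 184.]), np.int32(240)), (array([390., 192.]), np.int32(11)), (array([315., 205.]), np.int32(20)), (array([396., 211.]), np.int32(16))]
top [(array([343., 123.]), np.int32(44)), (array([350., 128.]), np.int32(140)), (array([246., 165.]), np.int32(46)), (array([231., 174.]), np.int32(45)), (array([133., 194.]), np.int32(20)), (array([134., 208.]), np.int32(44)), (array([118., 210.]), np.int32(52)), (array([142., 209.]), np.int32(31)), (array([180., 233.]), np.int32(430))]
-0.08 11.95 -0.01 -0.0271 0.0001 0.0118
-0.08 21.95 -0.02 -0.0569 0.0002 0.0345
-0.08 31.95 -0.02 -0.0811 0.0002 0.0534
-0.07 41.95 -0.03 -0.0795 0.0002 0.0729
-0.07 51.95 -0.04 -0.0746 0.0002 0.0919
-0.07 61.95 -0.05 -0.0664 0.0003 0.1097
```

View pics/s8.png

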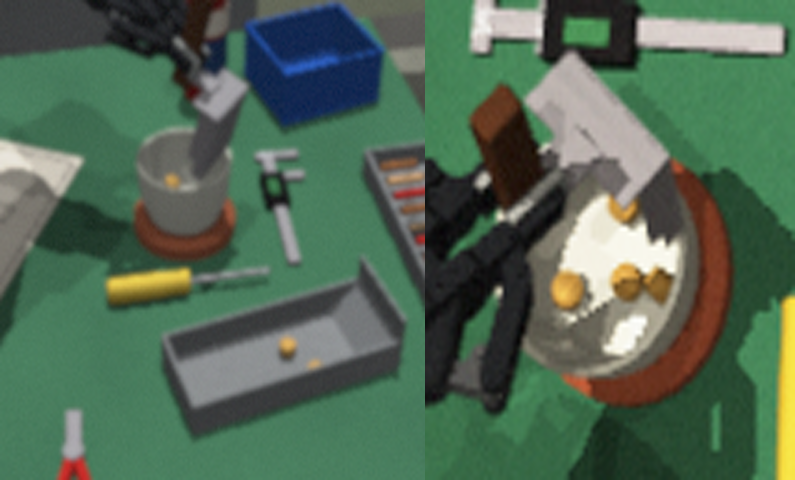

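Four slugs lie in the crucible (blobs at 133,194; 134,208; 118,210; 142,209), two are still in the tray, and the scoop is empty. I level the scoop and retreat.

Call:
play_rows:
  steps: "0 12 0 -0.027 0 0.0118 0;0 22 0 -0.057 0 0.0345 0;0 32 0 -0.081 0 0.0534 0;0 42 0 -0.0795 0 0.0729 0;0 52 0 -0.0746 0 0.0919 0;0 62 0 -0.0664 0 0.1097 0;0 62 0 -0.0664 0 0.1097 0;0 62 0 -0.0664 0 0.1097 0;0 62 0 -0.0664 0 0.1097 0"

```text
time: 16.0
eef_pos: [0.666, 0.2303, 0.2103]
tcp_rot: [-1.072, -2.953, 0.001]
force: [0.4, 0.4, -1.8]
opening: 0.0141
```

```bash
python3 - <<'E'
from kin import *
s=state(); print(s["time"],s["eef_pos"],s["q"])
q=s["q"];P=s["eef_pos"]; E=np.array([.494,-.380,.20]); W=[]
for k in np.linspace(1/6,1,6): W.append((140*(1-k),0,[-.055,0,.06],P*(1-k)+E*k))
rows(W)
for w in W: q,e,a=ik(*tool(*w),q); print(round(e*1000,1),round(a,1))
E
```

```text
16.0 [0.66602345 0.23030469 0.21025669] [-0.0199678   0.76905707 -0.70598478  1.36710145  0.50815867  1.18947112
  0.10010191]
-0.05 0.02 23.44 -0.0432 -0.0964 0.0018
-0.04 0.03 46.77 -0.0865 -0.1929 0.0036
-0.04 0.04 70.1 -0.1297 -0.2893 0.0054
-0.03 0.05 93.44 -0.173 -0.3857 0.0072
-0.02 0.06 116.77 -0.2162 -0.4821 0.009
-0.01 0.07 140.1 -0.2595 -0.5786 0.0108
0.0 0.0
0.0 0.0
0.0 0.0
0.0 0.0
0.0 0.0
0.0 0.0
```

Call:
play_rows:
  steps: "0 0 10 -0.0185 -0.0413 0 0;0 0 20 -0.037 -0.0827 0 0;0 0 30 -0.0556 -0.124 0 0;0 0 40 -0.0741 -0.165 0.001 0;0 0 50 -0.0927 -0.2066 0.002 0;0 0 60 -0.1112 -0.248 0.003 0;0 0 70 -0.1297 -0.2893 0.005 0;0 0 80 -0.1483 -0.3306 0.006 0;0 0 90 -0.1668 -0.372 0.007 0;0 0 100 -0.1853 -0.4133 0.008 0;0 0 110 -0.204 -0.4546 0.009 0;0 0 120 -0.2224 -0.496 0.01 0;0 0 130 -0.241 -0.5373 0.01 0;0 0 140 -0.2595 -0.5786 0.01 0;0 0 140 -0.2595 -0.5786 0.01 0;0 0 140 -0.2595 -0.5786 0.01 0;0 0 140 -0.2595 -0.5786 0.01 0;0 0 140 -0.2595 -0.5786 0.01 0;0 0 140 -0.2595 -0.5786 0.01 0"

```text
time: 18.38
eef_pos: [0.4936, -0.3805, 0.2003]
tcp_rot: [3.141, 0.001, -0.002]
force: [-0.7, -0.4, -1.7]
opening: 0.0145
```

```bash
python3 - <<'E'
from kin import *
s=state(); print(s["time"],s["eef_pos"],s["tcp_rot"],s["force"])
rows([(0,0,[0,0,0],[.549,-.380,z]) for z in (.04,.0085)])
E
```

```text
18.375 [ 0.49356998 -0.38047479  0.20028438] [ 3.14105512e+00  1.03094228e-03 -2.06419837e-03] [-0.70043599 -0.3845589  -1.66182458]
0.03 0.08 0.04 0.0006 -0.0005 0.1003
0.03 0.08 0.04 0.0006 -0.0005 0.1318
```

Call:
play_rows:
  steps: "0 0 0 0.0005 0 0.05 0;0 0 0 0.0005 0 0.1 0;0 0 0 0.0005 0 0.12 0;0 0 0 0.0005 0 0.1315 0;0 0 0 0.0005 0 0.1315 0"

```text
time: 19.0
eef_pos: [0.4937, -0.3815, 0.0692]
tcp_rot: [3.14, -0.001, -0.002]
force: [-0.5, 0.1, -0.4]
opening: 0.0143
```

```bash
python3 - <<'E'
from kin import *
s=state(); print(s["time"],s["eef_pos"],s["tcp_rot"],s["force"])
t=capture("side"); cv2.imwrite("pics/s9.png",cv2.resize(t[280:420,220:400],None,fx=4.2,fy=4.2,interpolation=cv2.INTER_CUBIC))
E
```

```text
19.0 [ 0.4936924  -0.38151267  0.06921258] [ 3.14046327e+00 -1.05234438e-03 -2.16065015e-03] [-0.50774594  0.14611408 -0.36378339]
```

View pics/s9.png

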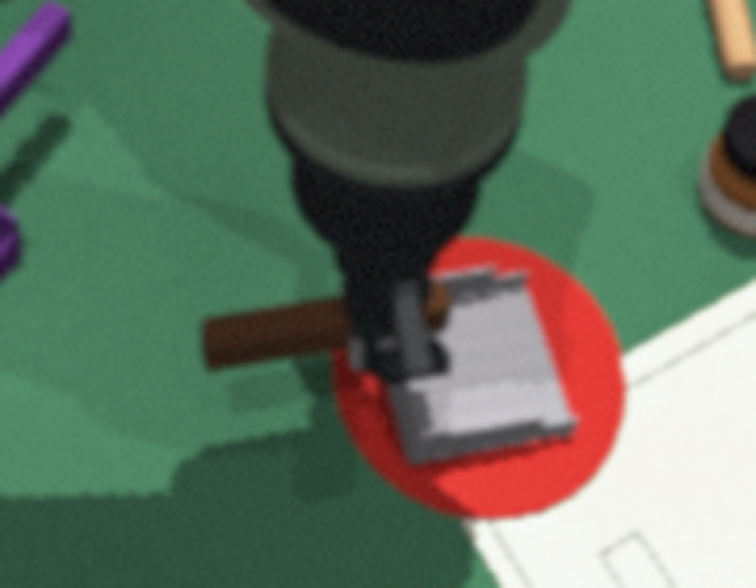

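The pan hovers centred over the mat: pan centre about (485,370) in the crop, mat centre about (480,378). I lower it the last millimetres.

Call:
play_rows:
  steps: "0 0 0 0 0 0.0015 0;0 0 0 0 0 0.003 0;0 0 0 0 0 0.004 0;0 0 0 0 0 0.004 0"

```text
time: 19.55
eef_pos: [0.4934, -0.3813, 0.066]
tcp_rot: [3.14, -0.001, -0.002]
force: [-11.3, 2.6, 18.6]
opening: 0.0143
```

Call:
play_rows:
  steps: "0 0 0 0 0 -0.0006 0;0 0 0 0 0 -0.0006 0;0 0 0 0 0 -0.0006 0.5;0 0 0 0 0 -0.0006 0.5;0 0 0 0 0 -0.0006 0.5;0 0 0 0 0 -0.0006 0.5;0 0 0 0 0 -0.02 0.5;0 0 0 0 0 -0.06 0.5;0 0 0 0 0 -0.12 0.5;0 0 0 -0.05 0.05 -0.18 0.5;0 0 0 -0.1 0.1 -0.2 0.5;0 0 0 -0.1 0.15 -0.2 0.5;0 0 0 -0.1 0.2 -0.2 0.5;0 0 0 -0.1 0.2 -0.2 0.5;0 0 0 -0.1 0.2 -0.2 0.5;0 0 0 -0.1 0.2 -0.2 0.5"

```text
time: 21.55
eef_pos: [0.3947, -0.5795, 0.2656]
tcp_rot: [3.141, 0.002, -0.001]
force: [-0.2, -0.8, 0.8]
opening: 0.0425
```

```bash
python3 - <<'E'
from kin import *
s=state(); print(s["time"],s["eef_pos"],s["force"],s["opening"])
u=capture("top"); t=capture("side")
m,b=blobs(u,(10,120,110),(30,255,255),(80,100,280,260),8); print([(np.round(c),a) for c,a,_ in b])
m,_=blobs(u,(0,60,30),(20,170,140),(395,160,460,290)); 
print("mat in side px",pix("side",[.549,-.38,.004]),pix("top",[.549,-.38,.004]))
o=np.vstack([np.hstack([cv2.resize(u[110:250,80:270],(400,295)),cv2.resize(u[160:280,370:480],(400,295))]),np.hstack([cv2.resize(t[280:420,220:400],(400,300)),cv2.resize(t[100:260,220:400],(400,300))])]); cv2.imwrite("pics/f.png",o)
E
```

```text
21.55 [ 0.39474449 -0.57950848  0.26564405] [-0.20013714 -0.82117745  0.84224284] 0.0425293466981463
[(array([246., 165.]), np.int32(46)), (array([231., 174.]), np.int32(46)), (array([133., 192.]), np.int32(44)), (array([138., 208.]), np.int32(79)), (array([118., 210.]), np.int32(53)), (array([180., 233.]), np.int32(425))]
mat in side px [[332.82530106 367.53198024]] [[425.45236249 205.44413314]]
```

View pics/f.png

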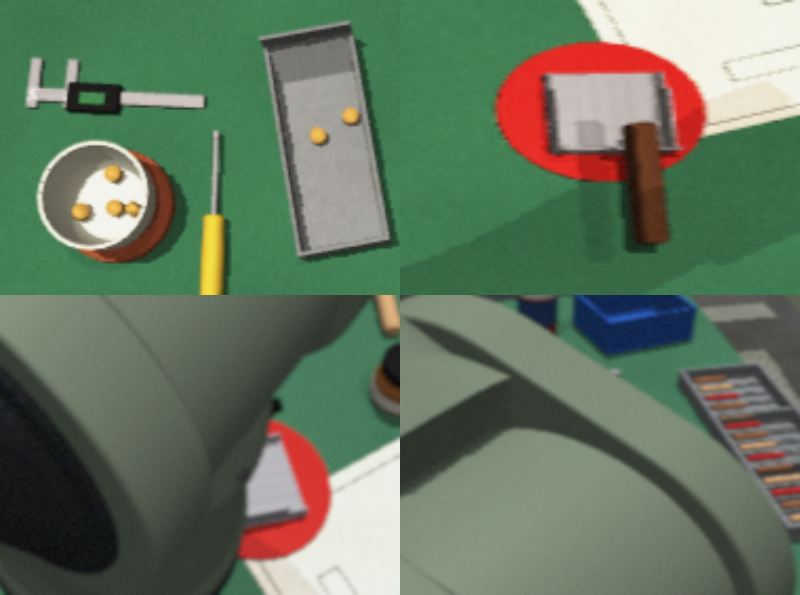

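The scoop stands on the mat with its pan about centred and the gripper well clear. Four slugs are in the crucible and two in the tray, so I hand in.

```bash
python3 -c "
from station import *
print(close_job())"
```

```text
the job is handed in; nothing more can be done
None
```

I handed the job in at about 21.7 s of the 72 s allowed, and no verdict is reported. One trip moved four slugs into the crucible. The scoop stands released on the red mat, and the other two slugs are still in the tray.

**Slugs:** the last top view shows four slugs on the crucible floor and two in the tray, with none in the scoop or on the bench in that view.

**Scoop:** it stands on its pan, within a few mm of the mat's centre. I judged level by eye and did not measure it. The gripper is open and well clear.

**Other tools and the jar:** the arm did not go near the pliers, caliper, screwdriver, brush or jar. I did not measure their positions again at the end, and the final side view was mostly hidden by the arm.

**One hard contact:** the first touch on the tray floor pressed with about 70 N at the wrist, because the floor came about 1 mm sooner than I had planned. That is under the 120 N limit, and I backed off at once.

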